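# Fetch the turner out of the utensil steriliser

## Task

Press the paddle lever on the right end of the steel utensil steriliser down until its catch holds the sprung cover open by itself, and take your hand off it. The black turner inside is longer than the hatch and its blade lies under the fixed lamp hood: grip it, tip its handle end up and draw it out slantwise through the hatch, without forcing it against the steriliser and without knocking the tin, the jar or the white pot about. It is clean now and may not be laid down, so finish while still holding it in the gripper, level and still, with all of it well above the steriliser and the cover still open.

Things in the scene. Friction and masses are not known exactly. Their poses are not given: they have to be found in the camera images.
- steriliser: fixed steel box, 210 mm deep (x) by 400 mm long (y); origin at the centre of its underside, on the worktop; own +x away from the robot, +y left along its length, z up. Inner floor at z 0.022, inside 190 x 380 mm. Left part: fixed lamp hood; right part: hatch under the cover. Grey linkage housing on the right end: own x -0.005 to 0.105, y -0.220 to -0.200, 84 mm high
- hatch (a point): centre of the hatch opening, at the height of its rim (own x 0, y -0.078, z 0.080 of the steriliser). The opening spans own x -0.085 to 0.085 (170 mm) and own y -0.180 to 0.025 (205 mm); closed by the cover at the start. A wall shelf overhangs behind the work: its front edge is at world x 0.62, its underside 535 mm above the worktop
- hood_edge (a point): middle of the lower edge of the lamp hood that bounds the hatch on the left (own x 0, y 0.025, z 0.096 of the steriliser, axes parallel to its). The hood covers own y 0.025 to 0.200, from z 0.096 (underside) to 0.124 (top); the turner comes out below this edge
- cover (a joint): angle of the hatch cover (amber pane in a steel frame, 213 mm along y, 192 mm deep, 5 mm thick), hinged on its far edge at own x 0.100, z 0.0835 of the steriliser; 0 flat shut, 2.0 rad open, leaning back away from the robot. Geared to the lever: 3.64 times its angle. Its front edge sweeps up and back over own y -0.195 to 0.019
- lever (a joint): angle of the paddle lever on the steriliser's right end; 0 at rest (raised), 0.55 rad fully down, at a stop. A spring returns it; pressing takes up to about 10 N at the paddle; past about 0.47 rad the catch draws it on to 0.55 and holds it there, and the cover with it
- paddle (a point): middle of the top of the lever's black paddle (46 mm along x, 56 mm across), moves with it. At rest at own x -0.08, y -0.257, z 0.135 of the steriliser; fully down about z 0.064 and 26 mm nearer the robot. The lever turns about an axis along own y at own x 0.030, z 0.056
- turner: black slotted turner, about 80 g, 317 mm long, 76 mm wide at the blade, 27 mm high where the neck arches; lies flat on the steriliser's floor along its length, blade under the hood. Origin at the centre of its underside; own +x towards the blade, +z up. Handle from own x -0.158 to -0.033, 24 mm wide, 1 to 22 mm above the underside
- grip (a point): a point in the handle at own x -0.085, z 0.012 of the turner, beneath the hatch: a good place to grip it across its width
- handle_end (a point): free end of the turner's handle (own x -0.158, z 0.012)
- blade_end (a point): front edge of the turner's blade (own x 0.158, z 0.005)
- tin: bystander: tin, 75 mm across, 110 mm high, upright behind the lamp hood; origin at the centre of its underside
- spice_jar: bystander: small jar with a green cap, 46 mm across, 106 mm high, upright behind the lamp hood; origin at the centre of its underside
- sauce_pot: bystander: small white tub, 75 mm across, 77 mm high, right of and behind the lever; origin at the centre of its underside

How it is judged:
By the outcome, as a careful person would: the job done as asked, in the order asked, and still so for the second after the job is handed in, while the arm keeps its last pose, push and grip.
It also fails if it takes over 58 s, if anything falls off the work surface, if the arm or the gripper's body presses on something with over 40 N, if the wrist force passes 120 N, or if a joint passes its speed limit or range.

## Robot

A 7-joint arm with a two-finger parallel gripper is mounted at the origin on a cart in front of the work surface, level with it; the furniture and walls round the work are solid. World frame = base frame: x ahead of the robot, y to its left, z up, the work surface at z = 0. Lengths are in m, angles in rad, forces in N, time in s.
With the tool pointing down it reaches from about 0.425 to 0.925 m from the base axis. Payload 6.8 kg.
Tool frame: the origin (TCP) lies at the very end of the fingers, on their centre line; the grasp point (between the pads) lies 19 mm behind it; z points along the fingers, y is the line along which they close (so a half turn about z gives the same grasp; the last joint's range is limited). The gripper opens to 85 mm and grips with 20 to 120 N. Pads are 22 mm wide; open, the fingers measure 114 mm over their backs; the gripper's body (76 mm by 85 mm) begins 54 mm behind the grasp point. The pads swing forward as they close: fully open they stand 13 mm farther back than shut.
Start: joints at [1.094, 0.477, 0.022, 1.555, -0.011, 1.109, -0.083], TCP at [0.243, -0.63, 0.231] pointing down, gripper open.
Joint ranges: [-2.96, 2.96], [-0.34, 2.1], [-1.41, 1.46], [0.24, 2.44], [-1.37, 4.51], [0.17, 1.92], [-2.96, 2.96]. Speed limits (rad/s): [2.39, 2.39, 3.14, 3.14, 3.14, 3.14, 3.14].

## Interface

Orientations are given as a unit quaternion [w, x, y, z].
In Python, from station import bot gives the robot as it stands. The module is installed in compiled form; this text tells all that it offers.
- The arm moves only by the shell command python3 -m jog 'ROWS' [OPENING] [FORCE]. ROWS is JSON, a list of rows, each a list of 4 numbers: the shift along the tool's x, y, z in cm, then the turn about the tool's z in rad. In form: [[x, y, z, spin], ...]. A call has 1 to 20 rows; each row is the pose to reach, as a shift and turn from the pose commanded when the call began, along the tool's axes at that moment; what a row does not reach only later rows make up. A row lasts 1/12 s, in which the tool goes at most 41.7 mm and 7.16 degrees, less where a joint would pass 70% of its speed; a pose out of reach is approached as far as the arm can. A call with a gripper value outside its range is refused whole. OPENING is the closure, from -1 (fully open) to 1 (shut), set as the call begins (- or left out, the last holds). The fingers move at their own pace and stop on an object; FORCE is the grip in N (left out, the last holds). Time passes only in rows, so rows that repeat a pose let the fingers close. It gives the time, the measured TCP pose, the force, the opening and the grip force at its end, in the units of the state.
- bot.get_obs(): the state, without advancing time (a new reading comes with each control period).
- bot.read_camera(name): name is "scene" or "top" or "wrist"; returns a dict with "pixels" (384x512x3 uint8, red, green, blue), "depth" (384x512 float32, m along the optical axis (not along the pixel's ray), 0 where there is no reading), "fovy" (degrees; the focal length in pixels is half the picture's height over the tangent of half this angle, whatever the lens; pixels are square), "cx", "cy" (the principal point, pixels), "pose" (4x4, takes a point from camera to world coordinates). Camera axes: x right, y down, z forward; pixel columns grow to the right and rows downward; lengths in m; the calibration is good to about 2 mm. A picture is of the moment at which its call begins.
- bot.hand_in(): hands the job in; it is judged then, once.
The state is a dict: "t": time; "q": joint angles; "joint_vel": joint speeds; "joint_torque": joint torques, N m; "eef_pos": TCP position; "tool_rot": TCP orientation; "contact_force": force on the tool from outside, world axes, zero at the start; "torque": the same for the moment, N m; "gripper_width": opening from 0.0 (shut) to 1.0 (fully open); "grasp_force": force on a finger pad.
Only numpy, scipy, OpenCV 4.12 (cv2) and the standard library are available. Lean on these libraries where they do the work, as an engineer would, in place of code of your own. Each camera call takes 0.05 s, during which the arm holds its last target. There are 200 camera calls.

## Working session

There is one attempt and no reset: what is moved stays moved. The work goes in short steps, Python scripts to look and compute and a shell command to move; the robot and the scene stay as the last step left them, time stands still between calls to the robot, and variables do not carry over. Pictures are saved under pics/ and viewed, at most 10 in all, crops included, and the job is handed in when it is done.

```bash
mkdir -p pics; cat > h.py <<'E'
import numpy as np,cv2
from station import bot
from scipy.spatial.transform import Rotation as R
def cam(n):
    c=bot.read_camera(n); return c
def save(c,f,s=1): cv2.imwrite('pics/'+f,c['pixels'][:,:,::-1])
def cloud(c):
    d=c['depth'];h,w=d.shape;f=h/2/np.tan(np.radians(c['fovy'])/2)
    v,u=np.mgrid[:h,:w];P=np.stack([(u-c['cx'])/f*d,(v-c['cy'])/f*d,d],-1)
    T=c['pose'];W=P@T[:3,:3].T+T[:3,3];W[d==0]=np.nan;return W
def proj(c,p):
    T=np.linalg.inv(c['pose']);q=T[:3,:3]@np.array(p)+T[:3,3];f=384/2/np.tan(np.radians(c['fovy'])/2)
    return q[0]/q[2]*f+c['cx'],q[1]/q[2]*f+c['cy']
def rot():
    w,x,y,z=bot.get_obs()['tool_rot'];return R.from_quat([x,y,z,w]).as_matrix()
E
python3 - <<'E'
from h import *
o=bot.get_obs();print({k:np.round(v,3) for k,v in o.items()});print(rot().round(3))
for n in('scene','top'):
    c=cam(n);save(c,n+'0.png');np.savez(n+'0',**c);print(n,c['fovy'],c['pose'].round(3))
a=[cv2.imread(f'pics/{n}0.png') for n in('scene','top')]
E
```

```text
{'t': np.float64(0.0), 'q': array([ 1.094,  0.478,  0.022,  1.556, -0.011,  1.109, -0.083]), 'joint_vel': array([-0.001,  0.001,  0.001, -0.002, -0.001,  0.   , -0.001]), 'joint_torque': array([ 0.0000e+00, -5.9644e+01,  1.6070e+00, -2.8120e+01,  1.2000e-02,
        9.0000e-03, -0.0000e+00]), 'eef_pos': array([ 0.243, -0.629,  0.23 ]), 'tool_rot': array([-0.001,  0.983,  0.183, -0.   ]), 'contact_force': array([-0.265,  0.111, -0.112]), 'torque': array([-0.015, -0.045, -0.013]), 'grasp_force': np.float64(0.0), 'gripper_width': np.float64(0.998)}
[[ 0.933  0.361 -0.001]
 [ 0.361 -0.933  0.002]
 [-0.    -0.002 -1.   ]]
scene 56.636091655061655 [[-0.86  -0.362  0.359  0.252]
 [-0.509  0.583 -0.633  0.449]
 [ 0.02  -0.727 -0.686  0.697]
 [ 0.     0.     0.     1.   ]]
top 52.92179034069448 [[-0.023 -0.984  0.179  0.351]
 [-1.     0.022 -0.008 -0.067]
 [ 0.004 -0.179 -0.984  1.072]
 [ 0.     0.     0.     1.   ]]
```

View pics/scene0.png

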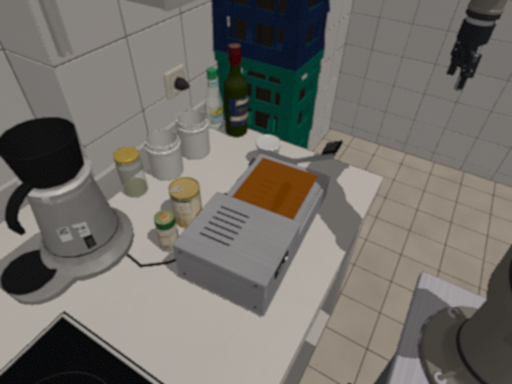

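View pics/top0.png

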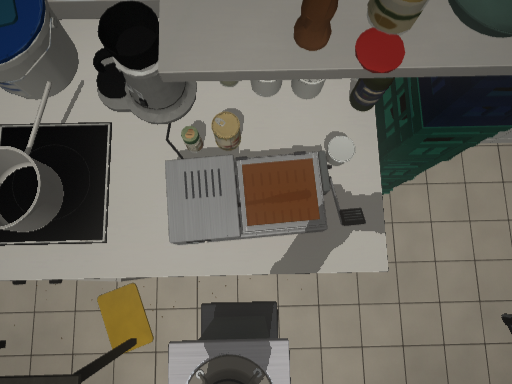

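The top view shows the hood at (165–240, 155–243), the amber cover at (240–325, 155–240), the paddle at (352, 215), the white pot at (340, 150), the tin at (227, 130) and the jar at (192, 135). Next I fit the steriliser pose.

```bash
python3 - <<'E'
from h import *
c=dict(np.load('top0.npz'));W=cloud(c)
def reg(u0,u1,v0,v1,z0,z1):
    w=W[v0:v1,u0:u1].reshape(-1,3);return w[(w[:,2]>z0)&(w[:,2]<z1)]
h=reg(150,260,140,260,.112,.136);print('hood',len(h),np.median(h[:,2]));r=cv2.minAreaRect(h[:,:2].astype(np.float32));print(r);print(cv2.boxPoints(r))
b=reg(150,335,140,255,.07,.136);r=cv2.minAreaRect(b[:,:2].astype(np.float32));print('all',r);print(cv2.boxPoints(r))
p=reg(335,372,200,232,.09,.16);print('paddle',len(p),p.mean(0),p.min(0),p.max(0));print(cv2.minAreaRect(p[:,:2].astype(np.float32)))
for n,a in dict(pot=(322,362,130,170,.06,.1),tin=(208,245,108,155,.095,.13),jar=(180,206,122,155,.09,.13)).items():
    q=reg(*a);print(n,len(q),q.min(0),q.max(0),(q.min(0)+q.max(0))/2)
print('table',np.nanmedian(W[255:268,180:260,2]))
E
```

```text
hood 5793 0.12291558157921889
((0.5139890313148499, 0.05601336061954498), (0.21328631043434143, 0.17536431550979614), 4.026111602783203)
[[ 0.40145278  0.1359916 ]
 [ 0.4137653  -0.03893994]
 [ 0.6265253  -0.02396488]
 [ 0.61421275  0.15096666]]
all ((0.5419087409973145, -0.07441790401935577), (0.2758164405822754, 0.4455403685569763), 0.6494975686073303)
[[ 0.4014842   0.14677468]
 [ 0.4065346  -0.29873705]
 [ 0.6823333  -0.2956105 ]
 [ 0.67728287  0.14990124]]
paddle 435 [ 0.4596699  -0.30960278  0.13161051] [ 0.43549105 -0.34336368  0.09071852] [ 0.50446052 -0.28318556  0.14778914]
((0.47171908617019653, -0.3131425082683563), (0.06975368410348892, 0.05609576404094696), 4.337652206420898)
pot 707 [ 0.58911769 -0.34956997  0.06481491] [ 0.68661293 -0.25688877  0.0891687 ] [ 0.63786531 -0.30322937  0.07699181]
tin 638 [ 0.67202437 -0.04085313  0.09502925] [0.74705069 0.03292568 0.11142191] [ 0.70953753 -0.00396372  0.10322558]
jar 250 [0.66602464 0.06826464 0.09013818] [0.70947163 0.11213661 0.10995237] [0.68774813 0.09020063 0.10004527]
table -0.0010390558455148913
```

```bash
cat >> h.py <<'E'
SO=np.array([.5219,-.0562,0]);SR=R.from_euler('z',4.03,degrees=True).as_matrix()
def own(p): return SR.T@(np.array(p)-SO)
def w(p): return SR@np.array(p)+SO
def st():
    o=bot.get_obs();M=rot();print('t',o['t'].round(2),'own',own(o['eef_pos']).round(4),'F',np.round(o['contact_force'],1),'gw',np.round(o['gripper_width'],3),'gf',np.round(o['grasp_force'],1));print('toolz',M[:,2].round(3),'toolx own',(SR.T@M[:,0]).round(3),'q',np.round(o['q'],2))
def to(p,yaw=None):
    M=rot();d=M.T@(w(p)-bot.get_obs()['eef_pos'])*100;print('rows cm',d.round(2))
E
python3 -m jog '[[10,-7,3,0.1],[20,-13,3,0.2],[31,-20.4,4,0.3],[31,-20.4,4,0.3],[31,-20.4,6,0.3],[31,-20.4,6,0.3],[31,-20.4,6,0.3],[31,-20.4,6,0.3],[31,-20.4,6,0.3],[31,-20.4,6,0.3],[31,-20.4,6,0.3],[31,-20.4,6,0.3],[31,-20.4,6,0.3]]' 1 40
python3 - <<'E'
from h import *
st();to([-.082,-.265,.135])
c=cam('wrist');save(c,'w1.png');np.savez('w1',**c)
E
```

```text
t: 1.18
eef_pos: [0.4579, -0.3291, 0.1713]
tool_rot: [0.0, 0.999, 0.033, -0.0]
contact_force: [-0.5, -0.3, -0.2]
gripper_width: 0.002
grasp_force: 0.0Traceback (most recent call last):
  File "<stdin>", line 2, in <module>
  File "h.py", line 20, in st
    o=bot.get_obs();M=rot();print('t',o['t'].round(2),'own',own(o['eef_pos']).round(4),'F',np.round(o['contact_force'],1),'gw',np.round(o['gripper_width'],3),'gf',np.round(o['grasp_force'],1));print('toolz',M[:,2].round(3),'toolx own',(SR.T@M[:,0]).round(3),'q',np.round(o['q'],2))
                                      ^^^^^^^^^^^^
AttributeError: 'float' object has no attribute 'round'
```

```bash
sed -i "s/o\['t'\].round(2)/round(o['t'],2)/" h.py
python3 -m jog '[[0,0,2.5,0],[0,0,3.5,0],[-0.2,0,4.2,0],[-0.5,0,4.9,0],[-0.8,0,5.6,0],[-1.1,0,6.3,0],[-1.4,0,7,0],[-1.6,0,7.7,0],[-1.8,0,8.4,0],[-2,0,9.1,0],[-2.1,0,9.7,0],[-2.1,0,10.2,0],[-2.2,0,10.5,0],[-2.2,0,10.5,0],[-2.2,0,10.5,0]]'
python3 - <<'E'
from h import *
st()
c=cam('scene');save(c,'s1.png')
E
```

```text
t: 2.43
eef_pos: [0.4369, -0.329, 0.0661]
tool_rot: [-0.0, 0.999, 0.034, -0.0]
contact_force: [0.7, 0.1, 0.7]
gripper_width: 0.0
grasp_force: 0.0
t 2.43 own [-0.104  -0.2661  0.0661] F [0.7 0.1 0.7] gw 0.0 gf 0.0
toolz [-0.001  0.    -1.   ] toolx own [ 1.    -0.002 -0.   ] q [ 0.56  0.49 -0.04  1.99  0.03  0.66 -1.  ]
```

View pics/s1.png

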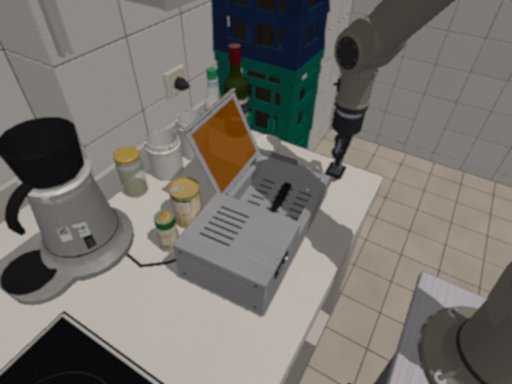

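The cover is open at (225, 140) and the turner handle shows at (283, 195). The force on the tool has dropped, so the catch is holding. I retract and measure.

```bash

python3 -m jog '[[0,0,-3,0],[0,0,-7,0],[0,0,-11,0],[0,0,-15,0],[0,0,-18,0],[0,0,-18,0]]' -1
python3 - <<'E'
from h import *
st()
c=cam('top');save(c,'t2.png');W=cloud(c)
L=np.array([own(p) for p in W.reshape(-1,3)]).reshape(W.shape)
lum=c['pixels'].max(-1).astype(int)
m=(lum<70)&(abs(L[...,0])<.08)&(L[...,1]>-.18)&(L[...,1]<.03)&(L[...,2]>.015)&(L[...,2]<.06)
print(m.sum());P=L[m];vy=P[:,1]
for a in np.arange(-.18,.03,.015):
    k=(vy>=a)&(vy<a+.015)
    if k.sum()>2: print(round(a,3),k.sum(),P[k].mean(0).round(4),P[k][:,0].min().round(4),P[k][:,0].max().round(4))
fl=(lum>=70)&(abs(L[...,0])<.07)&(L[...,1]>-.16)&(L[...,1]<.0);print('floor',np.nanmedian(L[fl][:,2]))
pd=(L[...,1]<-.235)&(L[...,1]>-.285)&(L[...,0]<-.08)&(L[...,0]>-.13)&(L[...,2]>.03)&(L[...,2]<.1);print('paddle',L[pd].mean(0))
vs,us=np.where(m);print(us.min(),us.max(),vs.min(),vs.max())
i=c['pixels'][130:260,150:370,::-1];cv2.imwrite('pics/t2c.png',cv2.resize(i,None,fx=3.5,fy=3.5))
E
```

```text
t: 2.98
eef_pos: [0.4403, -0.3311, 0.2537]
tool_rot: [0.003, 0.999, 0.034, 0.005]
contact_force: [0.3, -0.8, -0.0]
gripper_width: 0.844
grasp_force: 0.0
t 2.98 own [-0.1008 -0.2685  0.2537] F [ 0.3 -0.8 -0. ] gw 0.844 gf 0.0
toolz [ 0.011 -0.006 -1.   ] toolx own [ 1.    -0.002  0.01 ] q [ 0.56  0.25 -0.04  1.84  0.01  1.05 -0.98]
1029
-0.18 68 [-0.0004 -0.1687  0.026 ] -0.0719 0.0717
-0.165 82 [ 0.0006 -0.1599  0.0283] -0.0715 0.0725
-0.15 114 [-0.0067 -0.1419  0.0272] -0.072 0.0697
-0.135 55 [-0.0049 -0.1274  0.0352] -0.0504 0.013
-0.12 103 [-0.008  -0.1147  0.0295] -0.07 0.0681
-0.105 113 [-0.0072 -0.0951  0.0297] -0.0704 0.0703
-0.09 48 [-0.0084 -0.0831  0.0398] -0.0509 0.0086
-0.075 101 [-0.0115 -0.0687  0.0287] -0.071 0.0696
-0.06 64 [-0.0099 -0.0495  0.03  ] -0.0717 0.0688
-0.045 53 [-0.0111 -0.0409  0.0296] -0.0712 0.07
-0.03 68 [-0.0077 -0.0216  0.029 ] -0.0718 0.0686
-0.015 25 [-0.0152 -0.007   0.0426] -0.0673 -0.0012
0.0 75 [-0.008   0.0043  0.0292] -0.0725 0.0704
0.015 60 [-0.0032  0.0236  0.028 ] -0.0702 0.0725
floor 0.02106395188698651
paddle [-0.10647343 -0.25590708  0.06374611]
235 311 169 226
```

View pics/t2c.png

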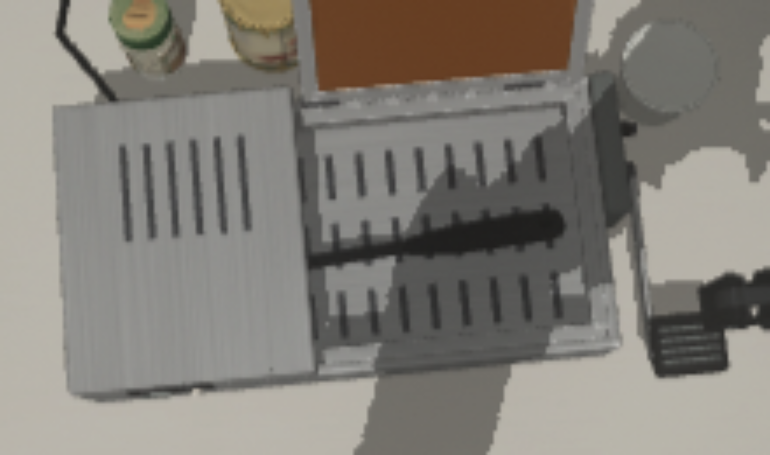

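The turner's handle runs from its end at crop (562, 225) to the neck at (310, 262). The paddle measures z 0.064, so it is latched. I fit the axis using only points above the floor.

```bash
python3 - <<'E'
from h import *
c=cam('top');W=cloud(c)
L=((W-SO)@SR)
m=(c['pixels'].max(-1)<80)&(abs(L[...,0])<.06)&(L[...,1]>-.178)&(L[...,1]<.02)&(L[...,2]>.033)&(L[...,2]<.06)
P=L[m];print(len(P))
vx,vy,x0,y0=cv2.fitLine(P[:,:2].astype(np.float32),cv2.DIST_HUBER,0,.001,.001).ravel()
s=np.sign(vy);d=np.array([vx,vy])*s;t=(P[:,:2]-[x0,y0])@d;n=(P[:,:2]-[x0,y0])@[-d[1],d[0]]
print('dir',d,'angle from own y deg',np.degrees(np.arctan2(-d[0],d[1])))
e=np.array([x0,y0])+t.min()*d;print('handle end',e,'grip',e+.073*d,'centre',e+.158*d,'blade',e+.316*d)
for a in np.arange(t.min(),t.max(),.02):
    k=(t>=a)&(t<a+.02);print(round(a-t.min(),3),k.sum(),n[k].min().round(4),n[k].max().round(4),P[k,2].mean().round(4))
g=e+.073*d;print('world',w([*g,.034]))
st();to([g[0],g[1],.13])
M=rot();print('tool x yaw own',np.degrees(np.arctan2((SR.T@M[:,0])[1],(SR.T@M[:,0])[0])))
E
```

```text
411
dir [-0.08063512  0.9967437 ] angle from own y deg 4.6250734
handle end [ 0.00138154 -0.17083071] grip [-0.00450482 -0.09806843] centre [-0.01135881 -0.0133452 ] blade [-0.02409916  0.14414031]
0.0 29 -0.0108 0.0094 0.0349
0.02 50 -0.0121 0.0108 0.036
0.04 62 -0.0122 0.0122 0.0381
0.06 64 -0.0119 0.0116 0.0402
0.08 55 -0.0107 0.0094 0.0414
0.1 46 -0.0087 0.0085 0.042
0.12 28 -0.006 0.0048 0.0422
0.14 30 -0.006 0.0043 0.0439
0.16 30 -0.0051 0.005 0.046
0.18 17 -0.0057 0.0043 0.047
world [ 0.52429845 -0.15434254  0.034     ]
t 3.08 own [-0.1032 -0.2667  0.248 ] F [ 0.4 -1.  -0.3] gw 0.995 gf 0.0
toolz [ 0.003 -0.002 -1.   ] toolx own [ 1.    -0.001  0.003] q [ 0.56  0.25 -0.04  1.84  0.01  1.04 -0.98]
rows cm [  9.8  -16.9   11.79]
tool x yaw own -0.0842841323823386
```

```bash

python3 -m jog '[[0,-3,-1,-0.12],[2,-6,-1,-0.24],[4,-9,-1,-0.37],[6,-12,-1,-0.5],[8,-15,-1,-0.62],[9.85,-16.9,0,-0.75],[9.85,-16.9,0,-0.87],[9.85,-16.9,0,-1],[9.85,-16.9,0,-1.12],[9.85,-16.9,2,-1.24],[9.85,-16.9,4,-1.37],[9.85,-16.9,6,-1.5],[9.85,-16.9,8,-1.62],[9.85,-16.9,10,-1.652],[9.85,-16.9,12,-1.652],[9.85,-16.9,12,-1.652],[9.85,-16.9,12,-1.652],[9.85,-16.9,12,-1.652]]' -1 20
python3 - <<'E'
from h import *
st();to([-.0045,-.098,.026])
c=cam('wrist');save(c,'w2.png')
M=rot();print('yaw own',np.degrees(np.arctan2((SR.T@M[:,0])[1],(SR.T@M[:,0])[0])))
E
```

```text
t: 4.58
eef_pos: [0.5237, -0.1536, 0.1265]
tool_rot: [-0.0, 0.652, 0.758, 0.0]
contact_force: [-0.0, 0.1, -0.2]
gripper_width: 0.997
grasp_force: 0.0
t 4.58 own [-0.005  -0.0973  0.1265] F [-0.   0.1 -0.2] gw 0.997 gf 0.0
toolz [-0.  0. -1.] toolx own [-0.08   0.997  0.   ] q [ 0.48  0.42 -0.38  1.94  0.21  0.82  0.13]
rows cm [-0.08  0.05 10.05]
yaw own 94.56146866631686
```

View pics/w2.png

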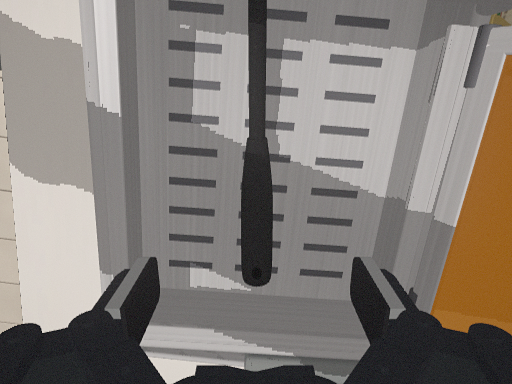

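The handle is centred between the fingers at column 257. Descend, then close at 20 N.

```bash

python3 -m jog '[[0,0,2,0],[0,0,4,0],[0,0,6,0],[0,0,8,0],[0,0,9,0],[0,0,10,0],[0,0,10,0],[0,0,10,0]]' -1 20
python3 -m jog '[[0,0,0,0],[0,0,0,0],[0,0,0,0],[0,0,0,0],[0,0,0,0],[0,0,0,0],[0,0,0,0],[0,0,0,0]]' 1 20
python3 - <<'E'
from h import *
st()
E
```

```text
t: 5.3
eef_pos: [0.5241, -0.1538, 0.0268]
tool_rot: [0.0, 0.652, 0.758, 0.0]
contact_force: [0.2, 0.4, 0.4]
gripper_width: 1.005
grasp_force: 0.0
t: 5.97
eef_pos: [0.5239, -0.1539, 0.0267]
tool_rot: [0.0, 0.652, 0.758, 0.0]
contact_force: [-0.9, 0.2, 5.5]
gripper_width: 0.252
grasp_force: 20.9
t 5.97 own [-0.0049 -0.0976  0.0267] F [-0.9  0.2  5.5] gw 0.252 gf 20.9
toolz [ 0.001 -0.    -1.   ] toolx own [-0.079  0.997 -0.   ] q [ 0.43  0.57 -0.32  1.99  0.3   0.62  0.06]
```

```bash

cat >> h.py <<'E'
def tilt(name='top',out=None):
    c=cam(name);W=cloud(c);L=((W-SO)@SR)
    if out: save(c,out)
    m=(c['pixels'].max(-1)<80)&(abs(L[...,0])<.05)&(L[...,1]>-.4)&(L[...,1]<.02)&(L[...,2]>.033)&(L[...,2]<.5)
    return c,L,m
E
python3 -m jog '[[0,0,-0.3,0],[0,0,-0.6,0],[0,0,-0.9,0],[0,0,-1.2,0],[0,0,-1.5,0],[0,0,-1.8,0],[0,0,-2,0],[0,0,-2,0],[0,0,-2,0]]'
python3 - <<'E'
from h import *
st()
ims=[]
for n in('top','scene'):
    c=cam(n);np.savez(n+'3',**c)
    u,v=map(int,proj(c,w([0,-.08,.05])));i=c['pixels'][max(v-75,0):v+75,max(u-100,0):u+100,::-1];ims.append(cv2.resize(i,(400,300),interpolation=cv2.INTER_CUBIC));print(n,u,v)
cv2.imwrite('pics/p3.png',np.hstack(ims))
E
```

```text
t: 6.72
eef_pos: [0.5238, -0.1538, 0.0464]
tool_rot: [0.0, 0.652, 0.758, 0.0]
contact_force: [-0.3, -0.0, -1.3]
gripper_width: 0.253
grasp_force: 20.2
t 6.72 own [-0.005  -0.0975  0.0464] F [-0.3 -0.  -1.3] gw 0.253 gf 20.2
toolz [ 0. -0. -1.] toolx own [-0.08   0.997 -0.   ] q [ 0.44  0.54 -0.34  1.99  0.28  0.66  0.07]
top 276 195
scene 274 199
```

View pics/p3.png

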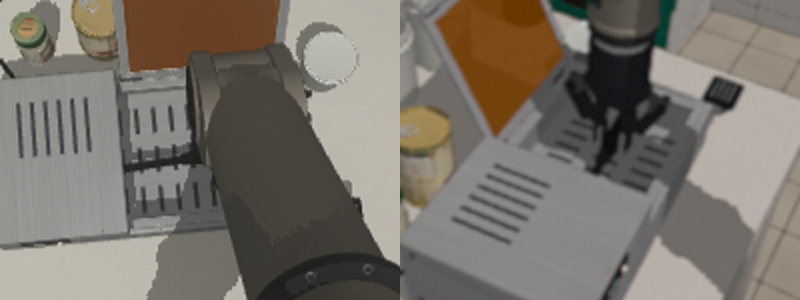

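Top (left): the arm hides the handle and the neck is visible. The cover stays open. I measure the turner's slope from the wrist depth.

```bash
cat >> h.py <<'E'
def slope(out=None):
    c=cam('wrist')
    if out: save(c,out)
    L=((cloud(c)-SO)@SR);o=bot.get_obs();M=SR.T@rot();p=own(o['eef_pos']);a=M[:,0]
    D=L-p;t=D@a;n=D@M[:,1]
    res=[]
    for s in np.arange(-.08,.26,.02):
        # narrow strip: highest dark surface near axis below the tool
        k=(t>=s)&(t<s+.02)&(abs(n)<.004)&(c['pixels'].max(-1)<90)
        if k.sum()>6: res.append((round(s+.01,2),k.sum(),np.median(L[k][:,2]).round(4),np.percentile(L[k][:,2],90).round(4)))
    for r in res: print(*r)
    return c,L
E
python3 - <<'E'
from h import *
slope();o=bot.get_obs();print(np.round(o['torque'],2))
E
```

```text
-0.05 417 0.0564 0.0575
-0.03 531 0.0587 0.0597
-0.01 619 0.0609 0.0618
0.01 1193 0.063 0.1241
0.03 913 0.0626 0.0634
0.05 1005 0.0617 0.0627
0.07 1222 0.063 0.0641
0.09 1459 0.0647 0.0658
0.11 557 0.0658 0.0668
[-0.02  0.   -0.02]
```

At 20 N the turner lifts nearly level. I keep the grip light so that the hood edge gently pivots it in the pads, watching the force in small steps.

```bash

python3 -m jog '[[0,0,-0.4,0],[0,0,-0.8,0],[0,0,-1.2,0],[0,0,-1.6,0],[0,0,-2,0],[0,0,-2.3,0],[0,0,-2.6,0],[0,0,-2.6,0]]' 1 20
python3 -m jog '[[0,0,-0.2,0],[0,0,-0.4,0],[0,0,-0.6,0],[0,0,-0.8,0],[0,0,-1,0],[0,0,-1,0]]'
python3 - <<'E'
from h import *
st();slope();o=bot.get_obs();print(np.round(o['torque'],2))
E
```

```text
t: 7.53
eef_pos: [0.5241, -0.1538, 0.073]
tool_rot: [0.001, 0.652, 0.758, 0.0]
contact_force: [0.0, 1.0, -0.5]
gripper_width: 0.252
grasp_force: 20.2
t: 8.03
eef_pos: [0.5239, -0.1539, 0.0827]
tool_rot: [0.0, 0.652, 0.758, 0.0]
contact_force: [0.2, -0.4, -1.0]
gripper_width: 0.253
grasp_force: 19.6
t 8.03 own [-0.0049 -0.0976  0.0827] F [ 0.2 -0.4 -1. ] gw 0.253 gf 19.6
toolz [ 0.001 -0.    -1.   ] toolx own [-0.079  0.997 -0.   ] q [ 0.46  0.48 -0.36  1.97  0.25  0.73  0.1 ]
-0.05 396 0.095 0.0957
-0.03 551 0.0963 0.0972
-0.01 645 0.0975 0.0982
0.01 1214 0.0987 0.1605
0.03 902 0.0976 0.0985
0.05 996 0.0956 0.0968
0.07 1154 0.0961 0.0971
0.09 1356 0.0969 0.0979
0.11 596 0.0975 0.0983
[-0.2  -0.02  0.  ]
```

It is pivoting at the hood edge with negligible force. Continue.

```bash

python3 -m jog '[[0,0,-0.2,0],[0,0,-0.4,0],[0,0,-0.6,0],[0,0,-0.8,0],[0,0,-1,0],[0,0,-1.2,0],[0,0,-1.4,0],[0,0,-1.6,0],[0,0,-1.8,0],[0,0,-2,0]]'
python3 -m jog '[[0,0,-0.2,0],[0,0,-0.4,0],[0,0,-0.6,0],[0,0,-0.8,0],[0,0,-1,0],[0,0,-1.2,0],[0,0,-1.4,0],[0,0,-1.6,0],[0,0,-1.8,0],[0,0,-2,0]]'
python3 - <<'E'
from h import *
st();slope();o=bot.get_obs();print(np.round(o['torque'],2))
E
```

```text
t: 8.92
eef_pos: [0.5236, -0.1537, 0.1025]
tool_rot: [-0.0, 0.652, 0.758, -0.0]
contact_force: [-0.0, 0.9, -1.6]
gripper_width: 0.25
grasp_force: 19.6
t: 9.75
eef_pos: [0.5237, -0.1538, 0.1225]
tool_rot: [0.0, 0.652, 0.758, -0.0]
contact_force: [-0.8, -1.1, -1.2]
gripper_width: 0.252
grasp_force: 19.6
t 9.75 own [-0.0051 -0.0975  0.1225] F [-0.8 -1.1 -1.2] gw 0.252 gf 19.6
toolz [ 0. -0. -1.] toolx own [-0.08   0.997 -0.   ] q [ 0.47  0.43 -0.38  1.94  0.21  0.81  0.13]
-0.05 104 0.1461 0.1467
-0.03 780 0.1434 0.1455
-0.01 803 0.1388 0.1408
0.01 1283 0.1352 0.2003
0.03 875 0.1271 0.1302
0.05 866 0.1188 0.1224
0.07 859 0.1136 0.1158
0.09 863 0.1085 0.1108
0.11 660 0.1039 0.1058
[-0.16 -0.03 -0.  ]
```

Angle is about 20° and force about 1 N. A bit more lift, then draw along the slant.

```bash

python3 -m jog '[[0,0,-0.2,0],[0,0,-0.4,0],[0,0,-0.6,0],[0,0,-0.8,0],[0,0,-1,0],[0,0,-1.2,0],[0,0,-1.4,0],[0,0,-1.6,0],[0,0,-1.8,0],[0,0,-1.8,0]]'
python3 -m jog '[[-0.4,0,-0.2,0],[-0.8,0,-0.4,0],[-1.2,0,-0.6,0],[-1.6,0,-0.8,0],[-2,0,-1,0],[-2.4,0,-1.2,0],[-2.8,0,-1.4,0],[-3.2,0,-1.6,0],[-3.6,0,-1.8,0],[-4,0,-2,0]]'
python3 - <<'E'
from h import *
st();slope();o=bot.get_obs();print(np.round(o['torque'],2))
E
```

```text
t: 10.63
eef_pos: [0.5239, -0.1538, 0.1408]
tool_rot: [0.0, 0.652, 0.758, 0.0]
contact_force: [0.3, -0.7, -1.2]
gripper_width: 0.252
grasp_force: 19.6
t: 11.47
eef_pos: [0.5297, -0.1937, 0.1605]
tool_rot: [0.0, 0.652, 0.758, 0.0]
contact_force: [-0.1, 0.8, -1.0]
gripper_width: 0.252
grasp_force: 19.6
t 11.47 own [-0.0019 -0.1377  0.1605] F [-0.1  0.8 -1. ] gw 0.252 gf 19.6
toolz [ 0.  0. -1.] toolx own [-0.08   0.997 -0.   ] q [ 0.54  0.4  -0.38  1.87  0.18  0.9   0.22]
-0.03 795 0.1841 0.1866
-0.01 853 0.1777 0.1805
0.01 1306 0.1727 0.2383
0.03 884 0.1624 0.1662
0.05 853 0.1519 0.1565
0.07 829 0.1449 0.1479
0.09 787 0.1378 0.1408
0.11 672 0.1305 0.1338
[-0.1  -0.06  0.05]
```

```bash

python3 -m jog '[[-0.4,0,-0.15,0],[-0.8,0,-0.3,0],[-1.2,0,-0.45,0],[-1.6,0,-0.6,0],[-2,0,-0.75,0],[-2.4,0,-0.9,0],[-2.8,0,-1.05,0],[-3.2,0,-1.2,0],[-3.6,0,-1.4,0],[-4,0,-1.6,0]]'
python3 -m jog '[[-0.4,0,-0.2,0],[-0.8,0,-0.4,0],[-1.2,0,-0.6,0],[-1.6,0,-0.8,0],[-2,0,-1,0],[-2.4,0,-1.2,0],[-2.8,0,-1.4,0],[-3.2,0,-1.6,0],[-3.6,0,-1.8,0],[-4,0,-2,0]]'
python3 - <<'E'
from h import *
st();slope('w4.png');o=bot.get_obs();print(np.round(o['torque'],2))
c=cam('scene');save(c,'s4.png')
ims=[cv2.imread('pics/'+f)for f in('w4.png','s4.png')];cv2.imwrite('pics/p4.png',cv2.resize(np.hstack(ims),(800,300)))
E
```

```text
t: 12.35
eef_pos: [0.5356, -0.2333, 0.1765]
tool_rot: [-0.0, 0.652, 0.758, -0.0]
contact_force: [0.5, -0.2, -0.9]
gripper_width: 0.248
grasp_force: 19.6
t: 13.18
eef_pos: [0.5416, -0.2728, 0.1965]
tool_rot: [-0.0, 0.652, 0.758, -0.0]
contact_force: [0.7, 0.3, -0.4]
gripper_width: 0.252
grasp_force: 19.6
t 13.18 own [ 0.0044 -0.2175  0.1965] F [ 0.7  0.3 -0.4] gw 0.252 gf 19.6
toolz [-0.  0. -1.] toolx own [-0.08   0.997  0.   ] q [ 0.63  0.42 -0.35  1.74  0.17  1.01  0.37]
-0.03 797 0.22 0.2225
-0.01 850 0.2138 0.2164
0.01 1302 0.2087 0.2742
0.03 883 0.1984 0.202
0.05 851 0.188 0.1925
0.07 824 0.1808 0.1839
0.09 829 0.1739 0.1769
0.11 709 0.1666 0.1698
[-0.07  0.01 -0.  ]
```

View pics/p4.png

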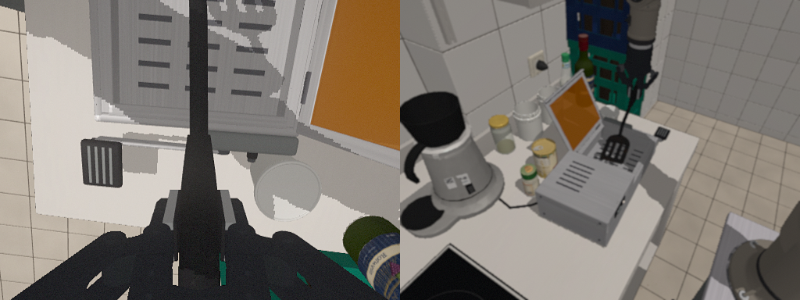

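The wrist view (left) shows the handle firmly between the pads. The scene view (right) shows the blade out of the hatch at (615, 148), clear of the hood. I raise it, then use a feather-light touch of the blade tip to swing it level in the light grip, and clamp hard.

```bash

python3 -m jog '[[0,0,-1,0],[0,0,-2.5,0],[0,0,-4,0],[0,0,-5.5,0],[0,0,-7,0],[0,0,-8,0],[0.7,0,-8,0],[1.6,0,-8,0],[2.6,0,-8,0],[3.6,0,-8,0],[4.6,0,-8,0],[5.6,0,-8,0],[6.6,0,-8,0],[7.2,0,-8,0],[7.5,0,-8,0],[7.5,0,-8,0]]'
python3 - <<'E'
from h import *
st()
c=cam('scene');save(c,'s5.png');L=((cloud(c)-SO)@SR)
m=(c['pixels'].max(-1)<70)&(abs(L[...,0]+.02)<.05)&(L[...,1]>-.1)&(L[...,1]<.15)&(L[...,2]>.128)&(L[...,2]<.3)
P=L[m]
for a in np.arange(-.1,.15,.02):
    k=(P[:,1]>=a)&(P[:,1]<a+.02)
    if k.sum()>3:print(round(a,2),k.sum(),np.median(P[k],0).round(4),P[k].min(0).round(3),P[k].max(0).round(3))
E
```

```text
t: 14.62
eef_pos: [0.5304, -0.1974, 0.2764]
tool_rot: [0.0, 0.652, 0.758, 0.0]
contact_force: [0.2, 0.9, 0.1]
gripper_width: 0.248
grasp_force: 19.7
t 14.62 own [-0.0014 -0.1414  0.2764] F [0.2 0.9 0.1] gw 0.248 gf 19.7
toolz [ 0. -0. -1.] toolx own [-0.081  0.997 -0.   ] q [ 0.57  0.29 -0.4   1.75  0.12  1.13  0.29]
-0.1 42 [-0.0066 -0.0908  0.2668] [-0.011 -0.1    0.263] [ 0.    -0.08   0.275]
-0.08 42 [-0.0085 -0.0706  0.2598] [-0.013 -0.08   0.253] [-0.002 -0.06   0.265]
-0.06 27 [-0.0105 -0.0502  0.2534] [-0.014 -0.059  0.248] [-0.007 -0.041  0.259]
-0.04 47 [-0.0117 -0.0275  0.2414] [-0.017 -0.04   0.233] [-0.006 -0.02   0.25 ]
-0.02 210 [-0.0155 -0.0056  0.2144] [-0.049 -0.02   0.206] [ 0.017 -0.     0.237]
0.0 314 [-0.0163  0.0078  0.2025] [-0.055  0.     0.192] [0.022 0.02  0.212]
0.02 216 [-0.0238  0.0298  0.192 ] [-0.056  0.02   0.183] [0.019 0.04  0.199]
0.04 250 [-0.0269  0.0517  0.1844] [-0.058  0.04   0.178] [0.016 0.06  0.192]
0.06 114 [-0.0201  0.0633  0.1797] [-0.058  0.06   0.173] [0.015 0.068 0.185]
```

Blade tip is at y 0.068, z 0.178, over the hood top (0.124). Lower gently.

```bash

python3 -m jog '[[0,0,1,0],[0,0,2,0],[0,0,3,0],[0,0,4,0],[0,0,4.5,0],[0,0,4.7,0],[0,0,4.9,0],[0,0,5.1,0],[0,0,5.3,0],[0,0,5.5,0],[0,0,5.7,0],[0,0,5.9,0],[0,0,6.1,0],[0,0,6.3,0],[0,0,6.5,0],[0,0,6.7,0]]'
python3 -m jog '[[0,0,0.2,0],[0,0,0.4,0],[0,0,0.6,0],[0,0,0.8,0],[0,0,1,0],[0,0,1.2,0],[0,0,1.4,0],[0,0,1.6,0],[0,0,1.8,0],[0,0,2,0]]'
python3 -m jog '[[0,0,0.2,0],[0,0,0.4,0],[0,0,0.6,0],[0,0,0.8,0],[0,0,1,0],[0,0,1.2,0],[0,0,1.4,0],[0,0,1.6,0],[0,0,1.8,0],[0,0,2,0]]'
python3 - <<'E'
from h import *
st();slope();o=bot.get_obs();print(np.round(o['torque'],2))
E
```

```text
t: 16.0
eef_pos: [0.5304, -0.1983, 0.2092]
tool_rot: [0.0, 0.652, 0.758, 0.0]
contact_force: [0.2, -0.2, 0.5]
gripper_width: 0.248
grasp_force: 19.5
t: 16.83
eef_pos: [0.5304, -0.1982, 0.1891]
tool_rot: [0.0, 0.652, 0.758, 0.0]
contact_force: [0.2, -0.5, 0.3]
gripper_width: 0.248
grasp_force: 19.5
t: 17.67
eef_pos: [0.5304, -0.1983, 0.1691]
tool_rot: [0.0, 0.652, 0.758, 0.0]
contact_force: [-0.0, -0.0, 0.4]
gripper_width: 0.246
grasp_force: 19.5
t 17.67 own [-0.0015 -0.1423  0.1691] F [-0.  -0.   0.4] gw 0.246 gf 19.5
toolz [ 0. -0. -1.] toolx own [-0.08   0.997 -0.   ] q [ 0.55  0.4  -0.38  1.86  0.18  0.92  0.23]
-0.05 292 0.186 0.1868
-0.03 626 0.1853 0.1861
-0.01 716 0.1841 0.1851
0.01 1253 0.1831 0.247
0.03 893 0.1794 0.1812
0.05 930 0.1748 0.1771
0.07 1005 0.1731 0.1742
0.09 1146 0.1715 0.1726
0.11 627 0.1702 0.1713
[ 0.01 -0.03 -0.05]
```

```bash

python3 -m jog '[[0,0,0.2,0],[0,0,0.4,0],[0,0,0.6,0],[0,0,0.8,0],[0,0,1,0],[0,0,1.2,0],[0,0,1.4,0],[0,0,1.6,0],[0,0,1.8,0],[0,0,2,0],[0,0,2.2,0],[0,0,2.4,0],[0,0,2.6,0],[0,0,2.8,0],[0,0,3,0],[0,0,3.2,0],[0,0,3.4,0],[0,0,3.6,0]]'
python3 - <<'E'
from h import *
st();slope();o=bot.get_obs();print(np.round(o['torque'],2))
E
```

```text
t: 19.22
eef_pos: [0.5304, -0.1982, 0.1331]
tool_rot: [-0.0, 0.652, 0.758, 0.0]
contact_force: [0.8, -0.2, 0.7]
gripper_width: 0.246
grasp_force: 19.5
t 19.22 own [-0.0015 -0.1423  0.1331] F [ 0.8 -0.2  0.7] gw 0.246 gf 19.5
toolz [-0.  0. -1.] toolx own [-0.08   0.997  0.   ] q [ 0.54  0.44 -0.37  1.89  0.21  0.85  0.21]
-0.07 7 0.1402 0.1405
-0.05 437 0.1422 0.1433
-0.03 517 0.1447 0.1459
-0.01 607 0.1471 0.1482
0.01 1197 0.1495 0.211
0.03 884 0.1494 0.1502
0.05 1038 0.1487 0.1498
0.07 1197 0.1504 0.1516
0.09 1489 0.1524 0.1536
0.11 539 0.1536 0.1546
[-0.05 -0.06 -0.05]
```

Level to within about 1°. Clamp, then lift.

```bash

python3 -m jog '[[0,0,0,0],[0,0,0,0],[0,0,0,0],[0,0,0,0]]' 1 90
python3 -m jog '[[0,0,-0.4,0],[0,0,-1,0],[0,0,-2,0],[0,0,-3.2,0],[0,0,-4.6,0],[0,0,-6,0],[0,0,-7.5,0],[0,-0.5,-9,0],[0,-1,-10.5,0],[0,-1.5,-12,0],[0,-2,-13.5,0],[0,-2.5,-15,0],[0,-3,-16.5,0],[0,-3.4,-18,0],[0,-3.8,-19,0],[0,-4,-19.6,0],[0,-4,-20,0],[0,-4,-20,0],[0,-4,-20,0],[0,-4,-20,0]]' 
python3 - <<'E'
from h import *
st();slope('w6.png')
c=cam('scene');save(c,'s6.png')
ims=[cv2.imread('pics/'+f)for f in('w6.png','s6.png')];cv2.imwrite('pics/p6.png',cv2.resize(np.hstack(ims),(800,300)))
E
```

```text
t: 19.6
eef_pos: [0.5305, -0.1981, 0.1335]
tool_rot: [0.0, 0.652, 0.758, 0.0]
contact_force: [0.6, -0.2, 1.0]
gripper_width: 0.225
grasp_force: 88.4
t: 21.27
eef_pos: [0.4906, -0.204, 0.3324]
tool_rot: [-0.001, 0.652, 0.758, -0.0]
contact_force: [0.1, -0.1, -1.0]
gripper_width: 0.22
grasp_force: 88.1
t 21.27 own [-0.0416 -0.1452  0.3324] F [ 0.1 -0.1 -1. ] gw 0.22 gf 88.1
toolz [-0.001  0.001 -1.   ] toolx own [-0.08   0.997  0.001] q [ 0.63  0.18 -0.4   1.74  0.08  1.23  0.36]
-0.05 425 0.3421 0.3432
-0.03 533 0.3442 0.3453
-0.01 627 0.3462 0.3472
0.01 1167 0.3482 0.4103
0.03 920 0.3478 0.3486
0.05 994 0.3467 0.3477
0.07 1189 0.348 0.3491
0.09 1421 0.3496 0.3506
0.11 565 0.3506 0.3515
```

View pics/p6.png

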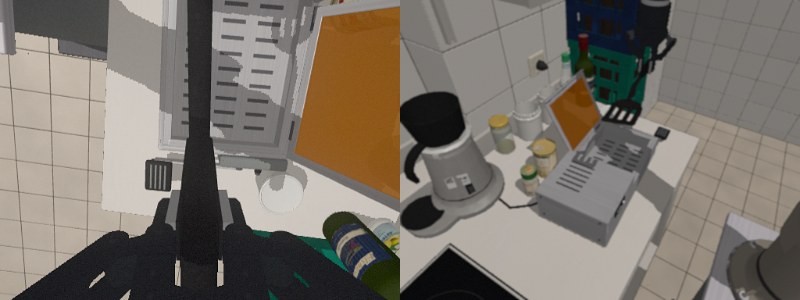

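The views show the turner held level above the steriliser, with the cover open at (575, 110) and the pot, tin and jar in place. Let it settle, then hand in.

```bash

python3 -m jog '[[0,0,0,0],[0,0,0,0],[0,0,0,0],[0,0,0,0],[0,0,0,0],[0,0,0,0]]'
python3 -c "
from h import *
st();print(bot.hand_in())"
```

```text
t: 21.87
eef_pos: [0.4908, -0.2042, 0.3333]
tool_rot: [0.0, 0.652, 0.758, -0.0]
contact_force: [0.1, 0.7, -1.1]
gripper_width: 0.222
grasp_force: 88.1
t 21.87 own [-0.0414 -0.1455  0.3333] F [ 0.1  0.7 -1.1] gw 0.222 gf 88.1
toolz [-0. -0. -1.] toolx own [-0.08   0.997 -0.   ] q [ 0.63  0.18 -0.4   1.74  0.08  1.23  0.36]
the job is handed in; nothing more can be done
None
```

Handed in at 21.9 s: the cover is latched open and the turner is out, held level and still at about z 0.33; I levelled it by briefly resting the blade tip on the hood top at about 1 N, and no verdict came back.

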